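Isolate the bench supply: switch off and take out the fuse carrier

ROBOT

A 6-joint arm with a two-finger parallel gripper is mounted at the origin on the work surface. World frame = base frame: x ahead of the robot, y to its left, z up, the work surface at z = 0. Lengths are in mm, angles in rad, forces in N, time in s.
With the tool pointing down it reaches from about 275 to 1000 mm from the base axis. Payload 8.4 kg.
Tool frame: the origin (TCP) lies between the finger pads; the fingertips stand 11 mm ahead of it and the grasp point (between the pads) lies 8 mm behind it; z points along the fingers, y is the direction in which the jaws open and shut (so a half turn about z gives the same grasp; the last joint's range is limited). The gripper opens to 85 mm and grips with 20 to 120 N. Pads are 22 mm wide; open, the fingers measure 114 mm over their backs; the gripper's body (76 mm by 85 mm) begins 54 mm behind the grasp point. The pads swing forward as they close: fully open they stand 13 mm farther back than shut.
Start: joints at [1.138, 0.353, 1.633, -0, 1.155, -0.002], TCP at [260.998, 567.898, 242.281] pointing down, gripper open.
Joint ranges: [-2.63, 2.63], [-0.92, 2.1], [0.06, 2.66], [-1.3, 4.44], [0, 2.69], [-3.02, 3.02]. Speed limits (rad/s): [2.22, 2.22, 2.79, 3.14, 3.14, 3.14].

INTERFACE

Orientations are given as [roll, pitch, yaw] about the fixed x, y, z axes, in that order (R = Rz(yaw) Ry(pitch) Rx(roll)).
In Python, from rig import r, eyes gives the robot as it stands. The module is installed in compiled form; this text tells all that it offers.
- The arm moves only by the tool servo_tool, never from a script. Its argument "rows" is a list of rows, each a list of 3 entries, a list of its own where there are three numbers: the shift along the world's x, y, z in cm, then the turn about the world's z in rad, then the finger opening in cm, from 0 to 8.54. A call has 1 to 5 rows; each row shifts and turns the commanded pose from where the row before left it; what a row does not reach is not made up. A row lasts 1/12 s, in which the tool goes at most 41.7 mm and 7.16 degrees, less where a joint would pass 70% of its speed; a pose out of reach is approached as far as the arm can. A call is refused whole if a number of a shift passes 4.17 or a number of a turn 0.125, either way. A call with a gripper value outside its range is refused whole. The fingers move at their own pace and stop on an object; "squeeze" is the grip in N (left out, the last holds). Time passes only in rows, so rows that do not move let the fingers close. It gives the time, the measured TCP pose, the force and the opening at its end, in the units of the state.
- r.sense(): the state, without advancing time (a new reading comes with each control period).
- eyes.grab_frame(name): name is "scene" or "top" or "wrist"; returns a dict with "frame" (480x640x3 uint8, red, green, blue), "depth" (480x640 float32, mm along the optical axis (not along the pixel's ray), 0 where there is no reading), "vertical_fov" (degrees; the focal length in pixels is half the picture's height over the tangent of half this angle, whatever the lens; pixels are square), "cx", "cy" (the principal point, pixels), "camera_from_world" (4x4, takes a point from world to camera coordinates); the wrist camera has in their place "hand_eye" (4x4, takes a point from camera to tool coordinates, whose origin is the TCP and whose axes are the flange's). Camera axes: x right, y down, z forward; pixel columns grow to the right and rows downward; lengths in mm; the calibration is good to about 2 mm. The wrist camera is an equidistant fisheye: a pixel r from the principal point sees the ray r / f radians off the axis. A picture is of the moment at which its call begins: read the wrist's pose just before it.
- r.sign_off(): hands the job in, once; it reports no verdict.
The state is a dict: "clock": time; "qpos": joint angles; "qvel": joint speeds; "joint_efforts": joint torques, N m; "eef_pos": TCP position; "tcp_rot": TCP orientation; "contact_force": force on the tool from outside, world axes, zero at the start; "wrist_torque": the same for the moment, N m; "opening": opening from 0.0 (shut) to 1.0 (fully open).
Only numpy, scipy, OpenCV 4.12 (cv2) and the standard library are available. Lean on these libraries where they do the work, as an engineer would, in place of code of your own. Each camera call takes 0.05 s, during which the arm holds its last target.

TASK

Make the bench safe to work on: first throw the isolator lever fully over to off (away from the robot), then push the sprung fuse carrier down against its catch, twist it anticlockwise until it is free, and lift it out of its base. Stand the carrier upright inside the shallow metal tray, let go of it, and leave the switch off and the other things on the bench where they are.

Things in the scene. Friction and masses are not known exactly. Their poses are not given: they have to be found in the camera images.
- fuse_base: Fixed grey hollow block, 104 x 104 mm, 46 mm high, with a low terminal foot (29 mm out, 16 mm high) on its +x and -x sides; origin at the centre of its underside, z up. As found, the carrier is locked in it with its x axis turned 1.30 rad clockwise (seen from above) from the base's x axis; it is free when turned anticlockwise by 1.30 rad to a stop, the two x axes then in line.
- fuse_base_slot (a point): Centre of the top of the base's lid (8 mm thick): the slot, 66 mm along x by 28 mm, for the carrier's foot bar. A spring plunger inside holds the bar up against the lid, between catch ridges 6 mm deep. Push the carrier down 8 to 12 mm (12 is the bottom; about 5 N at first, 11 N there), keep it down while turning it, then let it rise and lift it 30 mm or more to clear the lid.
- carrier_center (a point): Loose fuse carrier, 70 mm high, 0.2 kg; this point is on its axis, 35 mm above its underside, z up, x along its foot bar. Brass foot bar 56 (x) x 20 x 10 mm, on which it stands; white stem; black flange, diameter 66 mm, 32 to 42 mm up; black round knob, diameter 40 mm, 42 to 70 mm up, with a grey line along x on top. When locked in, its underside is 28 mm above the bench.
- lever_bar (a point): Centre of the black cross bar (18 mm thick, 74 mm long along y) at the end of the isolator's lever; the lever pivots 45 mm above the bench and the bar is 85 mm from the pivot.
- lever (a joint): Angle of the isolator's lever: 0 = on, leaning 0.6 rad from upright towards the isolator's -x side (the robot's side); 1.2 = off, leaning 0.6 rad towards its +x side, at its stop. It stays where it is left; about 2 N at the bar moves it.
- isolator: Fixed grey switch box 110 (x) x 70 (y) mm, 35 mm high, carrying the lever; origin at the centre of its underside, z up, x the direction in which the lever is thrown to off. The lever's pivot is 45 mm above the origin, along y.
- tray: Fixed shallow bare-metal tray 170 (x) x 130 (y) mm, 25 mm high, open on top, walls and floor 4 mm thick; origin at the centre of its underside, z up.
- spool: Bystander: reel of solder standing up, 62 mm in diameter, 50 mm high; origin under its centre.
- multimeter: Bystander: multimeter lying flat, 85 (x) x 180 (y) x 48 mm; origin under its centre.
- screwdriver: Bystander: screwdriver 200 mm long, lying along its x axis.
- wrench: Bystander: spanner 180 mm long, lying along its x axis.
- flux_jar: Bystander: closed jar with a black cap, 60 mm in diameter, 75 mm high; origin under its centre.
- blank_plug: Bystander: black round blanking plug with a tapered top and no grip, 64 mm in diameter, 47 mm high; origin under its centre.
Mind the look-alikes: they are no part of the job. What is shaped like the part that bears carrier_center but green or red is not meant.

How it is judged (in metres and radians):
On the way, in this order (a step that is already met when the one before it is completed fails the run):
1. the isolator's lever is thrown to off (value of joint lever above 1.05 rad), for 0.2 s.
2. the carrier is twisted free and lifted clear of its base (z of carrier_center in the frame of fuse_base above 0.085 m), for 0.1 s.
At the end, for the whole second after the job is handed in: The lever is at least 1.05 rad over (off), and the fuse carrier stands still and upright (within 0.15 rad) on the tray's floor, its axis inside the tray's walls, released (value of joint lever above 1.05 rad and x of carrier_center in the frame of tray between -0.081 and 0.081 m and y of carrier_center in the frame of tray between -0.061 and 0.061 m and z of carrier_center in the frame of tray between 0.033 and 0.045 m and angle between carrier_center's own z axis and vertical below 0.15 rad and linear speed of carrier below 0.02 m/s); the robot touches nothing.
It fails at once if a bystander (solder reel, multimeter, screwdriver, spanner, jar, blanking plug) is moved more than 25 mm (distance of any of spool, multimeter, screwdriver, wrench, flux_jar, blank_plug from where it was at the start of the episode above 0.025 m).
It also fails if it takes over 56 s, if anything falls off the work surface, if the arm or the gripper's body presses on something with over 40 N, if the wrist force passes 120 N, or if a joint passes its speed limit or range.

## Working session

There is one attempt and no reset: what is moved stays moved. The work goes in short steps, Python scripts to look and compute and a tool call to move; the robot and the scene stay as the last step left them, time stands still between calls to the robot, and variables do not carry over. Pictures are saved under pics/ and viewed, and the job is handed in when it is done.

Besides the shell and the picture viewer there is one more tool, called after ">>>" by a JSON object that holds its "api" and its "payload". servo_tool: Moves the arm, as the interface text tells. Its arguments: {"type":"object","properties":{"rows":{"type":"array"},"squeeze":{"type":"number"}},"required":["rows"]}

```bash
mkdir -p pics; cat > h.py <<'E'
import numpy as np, cv2
from rig import r, eyes
def grab(n,fn=None):
    d=eyes.grab_frame(n)
    if fn: cv2.imwrite('pics/'+fn,cv2.cvtColor(d['frame'],cv2.COLOR_RGB2BGR))
    return d
def foc(d): return 240/np.tan(np.radians(d['vertical_fov'])/2)
def world(d,u,v,z=None,dep=None):
    f=foc(d);T=np.linalg.inv(d['camera_from_world'])
    ray=np.array([(u-d['cx'])/f,(v-d['cy'])/f,1.])
    if dep is not None: return T[:3,:3]@(ray*dep)+T[:3,3]
    w=T[:3,:3]@ray; o=T[:3,3]
    return o+w*(z-o[2])/w[2]
E
python3 - <<'E'
from h import *
print(r.sense())
for n in ['scene','top']:
    d=grab(n,n+'0.png'); np.savez(n+'0.npz',**d); print(d['vertical_fov'],d['camera_from_world'],d['cx'],d['cy'])
E
```

```text
{'clock': 0.0, 'qpos': array([ 1.13760010e+00,  3.53650244e-01,  1.63416751e+00, -1.28874566e-07,
        1.15521756e+00, -2.42023892e-03]), 'qvel': array([ 0.00013431,  0.00085346,  0.00073397, -0.00017604, -0.00102931,
        0.00077373]), 'joint_efforts': array([ 2.52033613e-03, -6.05252194e+01, -3.42070198e+01,  1.76891635e-04,
        9.26293375e-03,  3.71538704e-05]), 'eef_pos': array([260.79237301, 567.45449931, 241.54609423]), 'tcp_rot': array([-3.14015000e+00, -3.37373691e-06,  2.71081672e+00]), 'contact_force': array([ 0.65991529, -1.2073329 ,  0.32196149]), 'wrist_torque': array([0.02866494, 0.00958595, 0.04724269]), 'opening': 0.9978252688795751}
54.09865053109339 [[-8.87311788e-01  4.60745667e-01 -1.97793111e-02  4.59115169e+02]
 [ 2.69704451e-01  4.83655841e-01 -8.32668323e-01 -9.43958671e+01]
 [-3.74081942e-01 -7.44170987e-01 -5.53418686e-01  1.38266695e+03]
 [ 0.00000000e+00  0.00000000e+00  0.00000000e+00  1.00000000e+00]] 317.3014652442454 241.8498053351871
57.23547044215732 [[-1.98114100e-02 -9.99739257e-01 -1.13545622e-02  6.98760001e+01]
 [-9.95196396e-01  2.08078664e-02 -9.56617289e-02  5.25715387e+02]
 [ 9.58730500e-02  9.40482566e-03 -9.95349139e-01  9.90311956e+02]
 [ 0.00000000e+00  0.00000000e+00  0.00000000e+00  1.00000000e+00]] 316.3731474272689 234.6202913085234
```

View pics/top0.png

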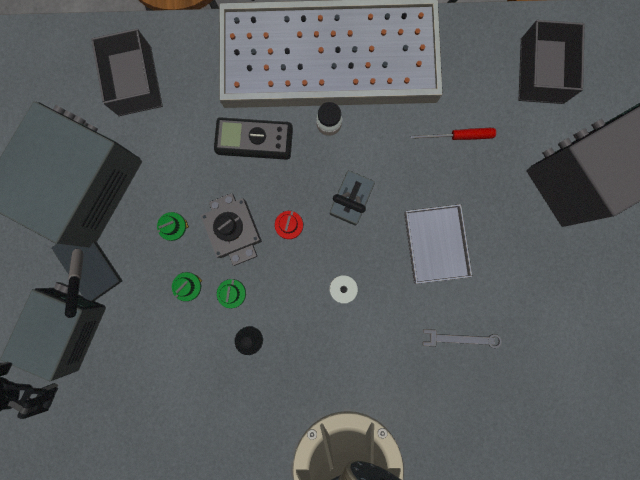

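View pics/scene0.png

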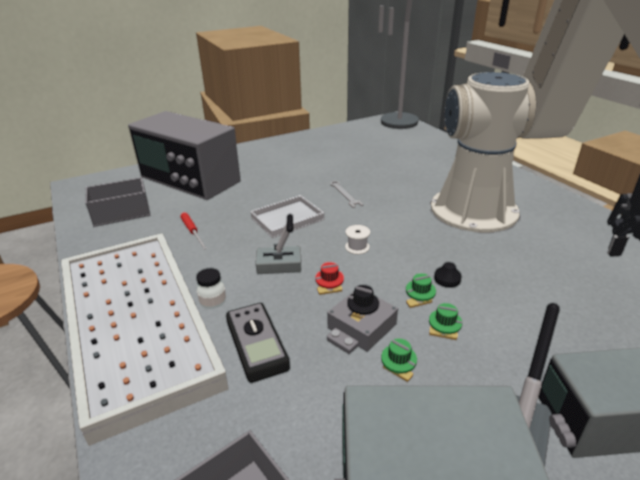

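The top view shows the grey base with the black carrier at about (228,226), the isolator at (352,197), the tray at (438,244). Green and red look-alikes are at (171,226), (187,286), (231,293) and (289,225); the blanking plug is at (249,340). The black knob sitting in the grey block is the one that fits. I'll enlarge it to confirm and measure.

```bash
python3 - <<'E'
from h import *
im=cv2.imread('pics/top0.png')
a=cv2.resize(im[185:270,190:270],(400*1,425),interpolation=cv2.INTER_CUBIC)
b=cv2.resize(im[160:235,315:390],(400,400),interpolation=cv2.INTER_CUBIC)
b=cv2.copyMakeBorder(b,0,25,0,0,cv2.BORDER_CONSTANT)
cv2.imwrite('pics/crop0.png',np.hstack([a,b]))
d=np.load('top0.npz')
dep=d['depth']
T=np.linalg.inv(d['camera_from_world']);f=foc(d)
v,u=np.mgrid[:480,:640]
P=np.stack([(u-d['cx'])/f*dep,(v-d['cy'])/f*dep,dep],-1)@T[:3,:3].T+T[:3,3]
np.save('P.npy',P)
def reg(x0,x1,y0,y1,zl,zh,name):
    Q=P[y0:y1,x0:x1].reshape(-1,3);m=(Q[:,2]>zl)&(Q[:,2]<zh);Q=Q[m]
    rc=cv2.minAreaRect(Q[:,:2].astype(np.float32))
    print(name,len(Q),Q.mean(0).round(1),[np.round(x,1) for x in rc])
reg(190,270,190,270,92,105,'knob top')
reg(190,270,190,270,60,75,'flange')
reg(190,262,190,265,36,52,'lid')
reg(320,385,165,230,90,140,'bar')
reg(320,385,165,230,28,42,'isobox')
reg(395,480,195,295,15,35,'tray rim')
reg(395,480,195,295,2,7,'tray floor')
for n,(uu,vv) in dict(g1=(171,226),g2=(187,286),g3=(231,293),red=(289,225),plug=(249,340),spool=(344,290),jar=(329,116),meter=(257,136)).items():
    print(n,P[vv-2:vv+3,uu-2:uu+3].reshape(-1,3).mean(0).round(0))
E
```

```text
knob top 268 [546.2 255.6  96.6] [array([546.5, 256.2]), array([38.3, 39.5]), np.float64(50.4)]
flange 375 [544.3 251.8  68.4] [array([546.4, 255.9]), array([63.8, 64.5]), np.float64(62.2)]
lid 1389 [544.9 253.5  44.4] [array([546.6, 256.3]), array([104.8, 104.4]), np.float64(20.7)]
bar 297 [582.7 -11.3 127.3] [array([587.2, -13. ]), array([72.3, 28. ]), np.float64(64.9)]
isobox 1052 [615.6 -26.3  33.3] [array([613.4, -25.2]), array([ 69.9, 110. ]), np.float64(65.5)]
tray rim 577 [ 503.2 -223.8   22.2] [array([ 501.8, -221.6]), array([170.1, 131.9]), np.float64(5.6)]
tray floor 2288 [ 500.1 -223.4    3.6] [array([ 500.8, -224.3]), array([198.6, 234.9]), np.float64(87.9)]
g1 [549. 382.  68.]
g2 [416. 345.  69.]
g3 [398. 248.  69.]
red [545. 119.  69.]
plug [293. 213.  45.]
spool [400.  -0.  49.]
jar [791.  25.  73.]
meter [758. 192.  45.]
```

View pics/crop0.png

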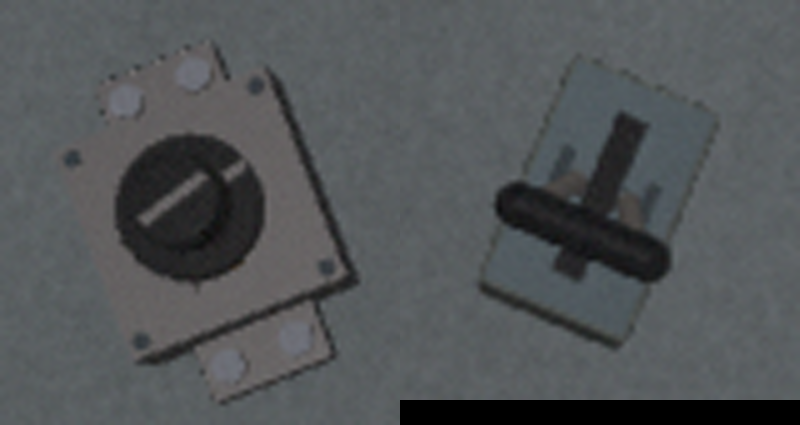

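Confirmed: a black round knob with a grey line, seated in the grey base. Knob-top z is 97 against an expected 98, and the lid is 44 against 46. Next I'll check the lever and the transit corridor heights.

```bash
python3 - <<'E'
from h import *
P=np.load('P.npy')
# max height map: cells 50mm
for x in range(150,800,50):
    row=[]
    for y in range(600,-350,-50):
        m=(P[...,0]>=x)&(P[...,0]<x+50)&(P[...,1]<=y)&(P[...,1]>y-50)&(P[...,2]<900)
        row.append('%4d'%np.max(P[...,2][m]) if m.any() else '  --')
    print(x,' '.join(row))
c=np.array([613.4,-25.2]);ex=np.array([np.cos(np.radians(-24.5)),np.sin(np.radians(-24.5))]);ey=np.array([-ex[1],ex[0]])
Q=P[165:230,320:390].reshape(-1,3)
s=(Q[:,:2]-c)@ex;t=(Q[:,:2]-c)@ey
for lo in range(-80,40,5):
    m=(s>=lo)&(s<lo+5)&(abs(t)<40)&(Q[:,2]>55)
    if m.any(): print(lo,m.sum(),Q[m,2].mean().round(1),Q[m,2].max().round(1),t[m].min().round(),t[m].max().round())
E
```

```text
150    3    5    4    4    4    4    4    6    4    4    4    4    5    5    4    3    4    5    4
200    4  364  332    3    4    4    4    4    3    5    4    4    4    4    3    3    4    3    4
250  335  371    4    3    4    3    3   49   30    4    4    6    5    4    4   11    9   10   12
300  113    4    4    3    5    3    3   46   24    4    4    4    3    4    5    8    7    3    4
350  171  200    3    3   72   69   73   73    5    4    4   53   52    4    3    4    4    3    5
400  164  167    3    3   73   75   72   73    3    4    5   54   53    4    3   27   28   27    4
450  102   23    5    3    3    4   50   47    3    4    3    3    3    5    3   27    8   26    4
500  154    3    4   73   74   47  101  100   49   73   43    4    6    4    4   29    8   28    5
550  152  151    4   72   73   50  101  101   43   73   43  133  135   33   24   27   27   28    4
600  153  152    4    3    4   20   46   49    3    3    4  129   99   38    3    3    3    3    5
650  153  153  151    3    4    4    4    4    3    3    2    4   37   36    4    6    5    3    4
700  151  152  151    4    3    4   41   45   49   42    3    4    4    3    2    2    4   16   17
750  152  151    4    4    5    4   42   50   50   43   48   78   74    4    4   18   17   26   27
-45 47 125.5 129.3 -33.0 31.0
-40 89 128.9 133.3 -36.0 35.0
-35 83 130.2 135.1 -36.0 36.0
-30 61 128.3 131.4 -34.0 34.0
-25 6 123.6 124.6 -31.0 22.0
-20 12 95.0 103.5 -21.0 22.0
-15 13 81.2 91.6 -20.0 20.0
-10 15 70.6 76.9 -20.0 19.0
-5 7 59.8 64.4 -16.0 16.0
0 2 55.7 55.9 -15.0 14.0
```

>>> {"api": "servo_tool", "payload": {"rows": [[[0, -4, 0], 0, 0], [[0, -4, 0], 0, 0], [[0, -4, 0], 0, 0], [[2.1, -3.2, 0], 0, 0], [[2.1, -3.2, 0], 0, 0]]}}

```text
clock: 0.52
eef_pos: [302.3, 382.0, 242.1]
tcp_rot: [-3.141, -0.0, 2.713]
contact_force: [1.3, 0.1, 0.2]
opening: 0.301
```

>>> {"api": "servo_tool", "payload": {"rows": [[[2.1, -3.2, 0], 0, 0], [[2.1, -3.2, 0], 0, 0], [[2.1, -3.2, 0], 0, 0], [[2.1, -3.2, 0], 0, 0], [[2.1, -3.2, 0], 0, 0]]}}

```text
clock: 0.93
eef_pos: [408.5, 222.1, 242.2]
tcp_rot: [-3.142, -0.0, 2.711]
contact_force: [0.7, 1.0, -0.5]
opening: 0.002
```

>>> {"api": "servo_tool", "payload": {"rows": [[[2.1, -3.2, 0], 0, 0], [[2.1, -3.2, 0], 0, 0], [[2.1, -3.2, 0], 0, 0], [[2.1, -3.2, 0], 0, 0], [[2.1, -3.2, 0], 0, 0]]}}

```text
clock: 1.35
eef_pos: [513.5, 62.0, 242.1]
tcp_rot: [-3.141, -0.0, 2.711]
contact_force: [1.3, 0.8, 0.0]
opening: 0.0
```

>>> {"api": "servo_tool", "payload": {"rows": [[[2.1, -3.2, 0], 0, 0], [[2.1, -3.2, 0], 0, 0], [[0, 0, 0], 0, 0]]}}

```text
clock: 1.6
eef_pos: [558.1, -5.1, 242.2]
tcp_rot: [-3.141, 0.003, 2.708]
contact_force: [-0.8, -0.1, -0.3]
opening: 0.004
```

>>> {"api": "servo_tool", "payload": {"rows": [[[-1.1, 1.0, -2], 0, 0], [[0, 0, -4], 0, 0], [[0, 0, -4], 0, 0], [[0, 0, -2.9], 0, 0], [[0, 0, 0], 0, 0]]}}

```text
clock: 2.02
eef_pos: [539.6, 10.0, 107.9]
tcp_rot: [-3.137, -0.009, 2.711]
contact_force: [-1.7, -0.0, -0.6]
opening: 0.002
```

>>> {"api": "servo_tool", "payload": {"rows": [[[1.4, -0.6, 0], 0, 0], [[1.4, -0.6, 0], 0, 0], [[1.4, -0.6, 0], 0, 0], [[1.4, -0.6, 0], 0, 0], [[1.4, -0.6, 0], 0, 0]]}}

```text
clock: 2.43
eef_pos: [614.5, -20.1, 115.0]
tcp_rot: [-3.142, -0.0, 2.711]
contact_force: [-2.3, 0.8, -1.1]
opening: -0.001
```

>>> {"api": "servo_tool", "payload": {"rows": [[[0.9, -0.4, 0], 0, 0], [[0.9, -0.4, 0], 0, 0], [[0.5, -0.2, 0], 0, 0], [[0, 0, 0], 0, 0], [[0, 0, 0], 0, 0]]}}

```text
clock: 2.85
eef_pos: [637.4, -30.1, 113.7]
tcp_rot: [3.141, 0.001, 2.711]
contact_force: [-0.3, -0.5, -0.5]
opening: -0.001
```

```bash
python3 - <<'E'
from h import *
d=grab('scene'); im=cv2.cvtColor(d['frame'],cv2.COLOR_RGB2BGR)
cv2.imwrite('pics/lev1.png',cv2.resize(im[160:310,200:400],(800,600)))
E
```

```text
(no output)
```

View pics/lev1.png

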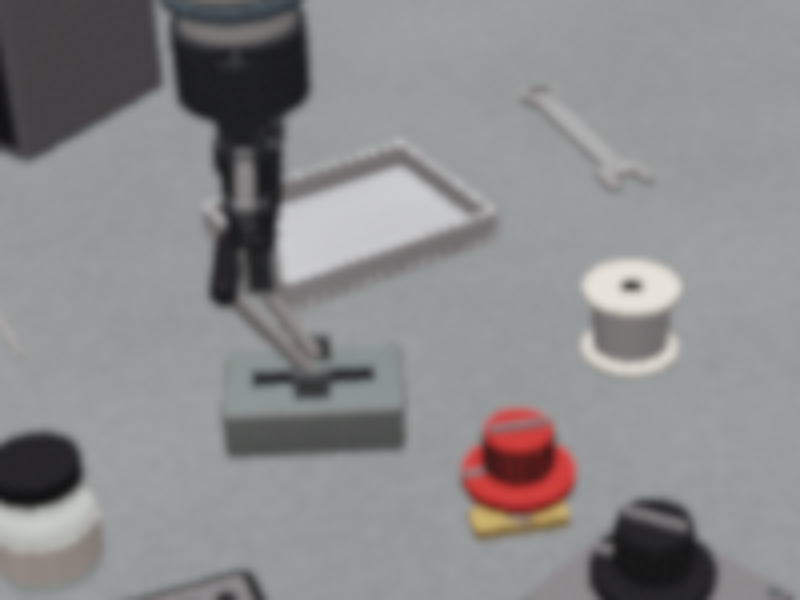

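The lever is now leaning to the far side (bar near (235,290) in the enlarged crop). I'll push gently further to feel for the stop.

>>> {"api": "servo_tool", "payload": {"rows": [[[0.4, -0.2, 0], 0, 0], [[0.3, -0.1, 0], 0, 0], [[0, 0, 0], 0, 0]]}}

```text
clock: 3.15
eef_pos: [640.6, -31.9, 113.1]
tcp_rot: [-3.14, -0.008, 2.711]
contact_force: [-13.9, 6.4, 10.1]
opening: 0.001
```

The tool met firm resistance (15 N) at the stop, so the lever is fully off. Backing away and moving over the carrier.

>>> {"api": "servo_tool", "payload": {"rows": [[[-1.5, 0.6, 0], 0, 0], [[-1, 0.5, 3], 0, 3], [[0, 0, 4], 0, 6], [[-1, 4, 2], 0, 8.54], [[-1, 4, 0], 0, 8.54]]}}

```text
clock: 3.57
eef_pos: [603.2, 53.7, 207.1]
tcp_rot: [3.137, 0.008, 2.708]
contact_force: [1.1, 1.2, -0.1]
opening: 0.562
```

>>> {"api": "servo_tool", "payload": {"rows": [[[-1, 4, 0], 0, 8.54], [[-1, 4, 0], 0, 8.54], [[-1, 4, 0], 0, 8.54], [[-1, 4, 0], 0, 8.54], [[-1, 3.7, 0], 0, 8.54]]}}

```text
clock: 3.98
eef_pos: [549.4, 253.6, 202.1]
tcp_rot: [3.14, 0.001, 2.711]
contact_force: [-0.0, -0.4, 0.7]
opening: 1.003
```

>>> {"api": "servo_tool", "payload": {"rows": [[[0, 0, 0], 0, 8.54], [[0, 0, 0], 0, 8.54]]}}

```text
clock: 4.15
eef_pos: [549.4, 253.3, 201.8]
tcp_rot: [3.141, 0.001, 2.715]
contact_force: [0.3, -1.1, -0.0]
opening: 1.003
```

```bash
python3 - <<'E'
from h import *
s=r.sense(); print(s['eef_pos'],s['tcp_rot'],s['qpos'])
d=grab('wrist','w1.png'); np.savez('w1.npz',**d); print(d['hand_eye'],d['vertical_fov'],d['cx'],d['cy'])
grab('top','t1.png')
E
```

```text
[549.44985608 253.33130737 201.78479947] [3.14101116e+00 6.63656161e-04 2.71458534e+00] [ 4.29603135e-01  3.62456109e-01  1.71671177e+00 -1.38124818e-04
  1.06155069e+00 -7.14118788e-01]
[[ 3.19879296e-04 -9.62268466e-01 -2.72101631e-01  6.86239020e+01]
 [ 9.99999688e-01  5.04480163e-04 -6.08471754e-04 -2.67522913e-01]
 [ 7.22783057e-04 -2.72101351e-01  9.62268327e-01 -1.32795279e+02]
 [ 0.00000000e+00  0.00000000e+00  0.00000000e+00  1.00000000e+00]] 65.70646984690485 315.9375271663692 241.953811500858
```

View pics/w1.png

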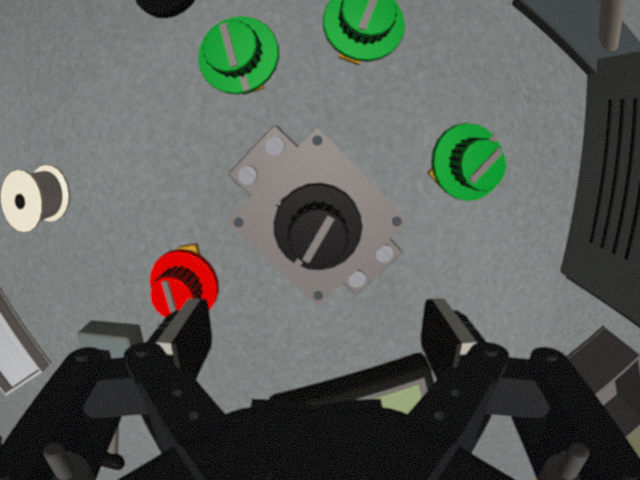

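View pics/t1.png

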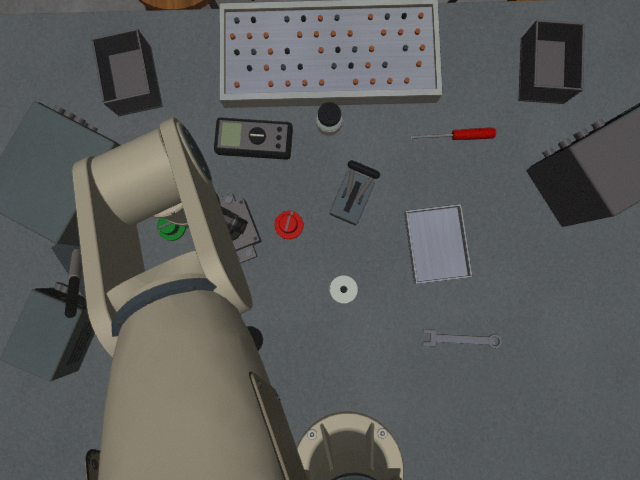

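The wrist view shows the black knob centred near (318,233) in the base. The top view shows the lever bar at (364,170) on the far side of the isolator. I'll cross-check the knob centre from the wrist camera.

```bash
python3 - <<'E'
from h import *
from scipy.spatial.transform import Rotation as Ro
d=np.load('w1.npz');f=foc(d);H=d['hand_eye']
p=np.array([549.45,253.33,201.78]);R=Ro.from_euler('xyz',[3.141,.00066,2.7146]).as_matrix()
def cast(u,v,z):
    x,y=u-d['cx'],v-d['cy'];rr=np.hypot(x,y);th=rr/f
    ray=np.array([np.sin(th)*x/rr,np.sin(th)*y/rr,np.cos(th)])
    w=R@H[:3,:3]@ray;o=R@H[:3,3]+p
    return (o+w*(z-o[2])/w[2])
# depth-based
dep=d['depth'];vv,uu=np.mgrid[:480,:640]
x=uu-d['cx'];y=vv-d['cy'];rr=np.hypot(x,y)+1e-9;th=rr/f
C=np.stack([np.tan(th)*x/rr*dep,np.tan(th)*y/rr*dep,dep],-1)
W=(C@H[:3,:3].T+H[:3,3])@R.T+p
Q=W[170:285,260:375].reshape(-1,3)
for lo,hi in [(92,104),(62,76)]:
    m=(Q[:,2]>lo)&(Q[:,2]<hi);q=Q[m];print(m.sum(),q[:,2].mean(),cv2.minAreaRect(q[:,:2].astype(np.float32)),cv2.minEnclosingCircle(q[:,:2].astype(np.float32)))
# line
print(cast(306,260,98),cast(331,218,98))
im=cv2.imread('pics/w1.png');cv2.imwrite('pics/w1c.png',cv2.resize(im[170:290,255:385],None,fx=5,fy=5))
E
```

```text
2850 99.21017315969824 ((545.2389526367188, 256.3003234863281), (41.484432220458984, 40.965545654296875), 35.97312927246094) ((545.6504516601562, 255.74134826660156), 21.322986602783203)
3009 71.0828611500434 ((545.359619140625, 255.8307342529297), (64.77450561523438, 65.76866912841797), 34.98524475097656) ((545.3988647460938, 255.93727111816406), 33.20964050292969)
[556.49678101 242.40685015  98.        ] [537.09699366 269.32491476  98.        ]
```

View pics/w1c.png

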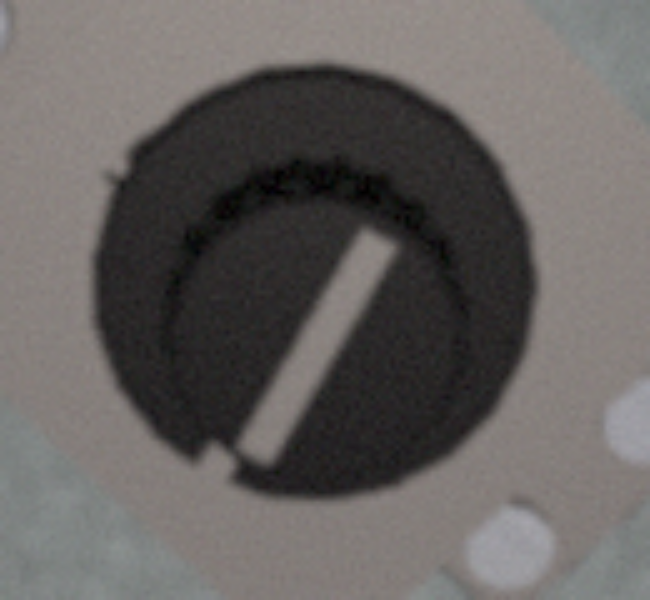

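The knob centre agrees between the two cameras at (546,256), and the line lies at −54° as expected. Descending over it.

>>> {"api": "servo_tool", "payload": {"rows": [[[-0.4, 0.3, -3], 0, 8.54], [[0, 0, -4], 0, 8.54], [[0, 0, -2.6], 0, 8.54], [[0, 0, -1.5], 0, 8.54], [[0, 0, 0], 0, 8.54]], "squeeze": 100}}

```text
clock: 4.67
eef_pos: [544.2, 251.6, 87.0]
tcp_rot: [-3.137, -0.004, 2.709]
contact_force: [-1.0, -0.0, -0.4]
opening: 0.996
```

>>> {"api": "servo_tool", "payload": {"rows": [[[0, 0, 0], 0, 8.54], [[0, 0, 0], 0, 5.5], [[0, 0, 0], 0, 5]]}}

```text
clock: 4.92
eef_pos: [547.2, 254.2, 92.1]
tcp_rot: [3.14, 0.002, 2.71]
contact_force: [0.0, 0.3, -0.2]
opening: 0.748
```

>>> {"api": "servo_tool", "payload": {"rows": [[[-0.1, 0.1, -0.6], 0, 5], [[0, 0, 0], 0, 4.5], [[0, 0, 0], 0, 3.5], [[0, 0, 0], 0, 3.5], [[0, 0, 0], 0, 3.5]]}}

```text
clock: 5.33
eef_pos: [545.1, 255.6, 85.0]
tcp_rot: [3.141, 0.0, 2.711]
contact_force: [-0.7, 0.8, 5.9]
opening: 0.437
```

>>> {"api": "servo_tool", "payload": {"rows": [[[0, 0, 0], 0, 3], [[0, 0, 0], 0, 3], [[0, 0, 0], 0, 3]]}}

```text
clock: 5.58
eef_pos: [545.1, 255.5, 84.7]
tcp_rot: [3.141, 0.0, 2.711]
contact_force: [-0.4, 1.9, 4.9]
opening: 0.435
```

>>> {"api": "servo_tool", "payload": {"rows": [[[0, 0, -0.4], 0, 3], [[0, 0, -0.4], 0, 3], [[0, 0, -0.3], 0, 3], [[0, 0, 0], 0, 3]], "squeeze": 110}}

```text
clock: 5.92
eef_pos: [545.2, 255.5, 73.8]
tcp_rot: [3.141, 0.0, 2.711]
contact_force: [-2.3, 1.4, 10.3]
opening: 0.432
```

Down 11 mm with 10 N of force, as expected. Twisting anticlockwise.

>>> {"api": "servo_tool", "payload": {"rows": [[[0, 0, 0], 0.08, 3], [[0, 0, 0], 0.1, 3], [[0, 0, 0], 0.1, 3], [[0, 0, 0], 0.1, 3], [[0, 0, 0], 0.1, 3]]}}

```text
clock: 6.33
eef_pos: [545.6, 255.5, 74.2]
tcp_rot: [3.141, 0.002, -3.088]
contact_force: [-1.0, 0.4, 10.3]
opening: 0.434
```

>>> {"api": "servo_tool", "payload": {"rows": [[[0, 0, 0], 0.1, 3], [[0, 0, 0], 0.1, 3], [[0, 0, 0], 0.1, 3], [[0, 0, 0], 0.1, 3], [[0, 0, 0], 0.1, 3]]}}

```text
clock: 6.75
eef_pos: [545.7, 255.4, 74.3]
tcp_rot: [-3.141, 0.002, -2.588]
contact_force: [-0.8, -0.7, 10.1]
opening: 0.435
```

>>> {"api": "servo_tool", "payload": {"rows": [[[0, 0, 0], 0.1, 3], [[0, 0, 0], 0.1, 3], [[0, 0, 0], 0.1, 3], [[0, 0, 0], 0.04, 3], [[0, 0, 0], 0, 3]]}}

```text
clock: 7.17
eef_pos: [545.8, 255.4, 74.3]
tcp_rot: [-3.141, 0.001, -2.249]
contact_force: [0.2, 0.3, 9.8]
opening: 0.435
```

```bash
python3 - <<'E'
from h import *
s=r.sense(); print(s['eef_pos'],s['tcp_rot'],s['wrist_torque'],s['contact_force'],s['qpos'])
d=grab('wrist','w2.png');im=cv2.imread('pics/w2.png');cv2.imwrite('pics/w2c.png',cv2.resize(im[150:480,140:500],None,fx=1.8,fy=1.8))
E
```

```text
[545.7701719  255.4244862   74.27929658] [-3.14052289e+00  1.46971771e-03 -2.24946205e+00] [-0.08187214 -0.00785793  0.07490924] [0.16335168 0.30794212 9.79279589] [ 4.35410009e-01  5.19327405e-01  1.80608451e+00 -4.28922269e-04
  8.14389936e-01 -2.02722204e+00]
```

View pics/w2c.png

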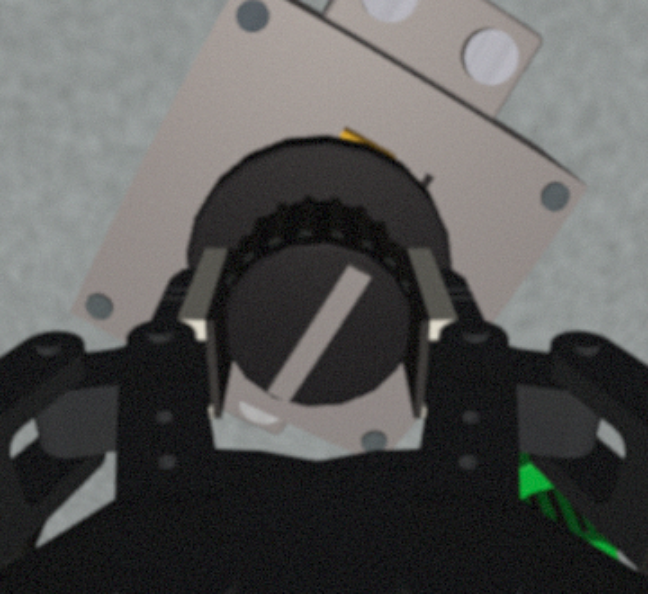

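The grey line now points along the base's feet and brass shows through the slot, so it is turned free. Letting it rise and lifting.

>>> {"api": "servo_tool", "payload": {"rows": [[[0, 0, 0.5], 0, 3], [[0, 0, 0.5], 0, 3], [[0, 0, 0.5], 0, 3], [[0, 0, 0.5], 0, 3], [[0, 0, 0.5], 0, 3]]}}

```text
clock: 7.63
eef_pos: [544.1, 254.9, 98.1]
tcp_rot: [3.141, -0.002, -2.252]
contact_force: [0.1, 0.3, -2.5]
opening: 0.431
```

>>> {"api": "servo_tool", "payload": {"rows": [[[0, 0, 1], 0, 3], [[0, 0, 1.5], 0, 3], [[0, 0, 2], 0, 3], [[0, 0, 3], 0, 3], [[0, 0, 3], 0, 3]]}}

```text
clock: 8.05
eef_pos: [543.8, 254.7, 203.9]
tcp_rot: [3.14, -0.003, -2.252]
contact_force: [0.6, -0.2, -1.8]
opening: 0.432
```

>>> {"api": "servo_tool", "payload": {"rows": [[[0, 0, 1], 0, 3], [[0, 0, 0], 0, 3]]}}

```text
clock: 8.22
eef_pos: [546.2, 255.9, 216.4]
tcp_rot: [-3.139, 0.004, -2.252]
contact_force: [0.1, -0.5, -3.0]
opening: 0.432
```

```bash
python3 - <<'E'
from h import *
s=r.sense(); print(s['eef_pos'],s['tcp_rot'],s['contact_force'],s['opening'])
grab('scene','s2.png');im=cv2.imread('pics/s2.png');cv2.imwrite('pics/s2c.png',cv2.resize(im[150:370,200:480],None,fx=2.7,fy=2.7))
E
```

```text
[546.22483917 255.87020388 216.38547687] [-3.1394405   0.00438786 -2.25239442] [ 0.06025555 -0.48531573 -2.96369487] 0.4320734416563072
```

View pics/s2c.png

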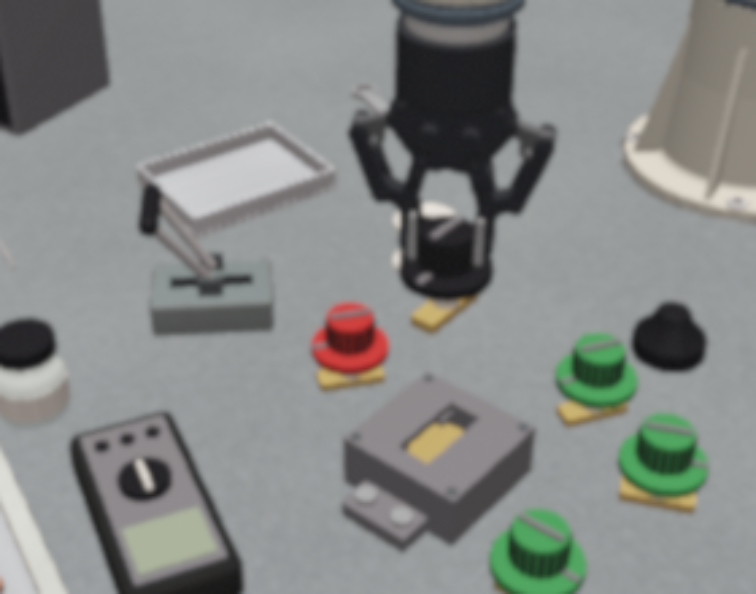

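The carrier is held upright, clear of the base, and the lever is still off. Moving to the tray and unwinding the wrist on the way.

>>> {"api": "servo_tool", "payload": {"rows": [[[0, -2, 0], -0.05, 3], [[-0.3, -3.4, 0], -0.05, 3], [[-0.3, -3.4, 0], -0.05, 3], [[-0.3, -3.4, 0], -0.05, 3], [[-0.3, -3.4, 0], -0.05, 3]]}}

```text
clock: 8.68
eef_pos: [531.0, 97.7, 210.9]
tcp_rot: [3.14, -0.004, -2.504]
contact_force: [0.5, -1.0, -3.1]
opening: 0.435
```

>>> {"api": "servo_tool", "payload": {"rows": [[[-0.3, -3.4, 0], -0.05, 3], [[-0.3, -3.4, 0], -0.05, 3], [[-0.3, -3.4, 0], -0.05, 3], [[-0.3, -3.4, 0], -0.05, 3], [[-0.3, -3.4, 0], -0.05, 3]]}}

```text
clock: 9.1
eef_pos: [516.0, -72.1, 211.2]
tcp_rot: [3.14, -0.003, -2.755]
contact_force: [1.4, -0.0, -2.0]
opening: 0.432
```

>>> {"api": "servo_tool", "payload": {"rows": [[[-0.3, -3.4, 0], -0.05, 3], [[-0.4, -3.4, 0], -0.05, 3], [[-0.4, -3.4, 0], -0.05, 3], [[-0.4, -3.4, 0], -0.05, 3], [[-0.4, -1.5, 0], 0, 3]]}}

```text
clock: 9.52
eef_pos: [497.3, -224.8, 211.1]
tcp_rot: [3.141, -0.003, -2.957]
contact_force: [0.5, -0.1, -2.9]
opening: 0.436
```

>>> {"api": "servo_tool", "payload": {"rows": [[[0, 0, -2], 0, 3], [[0, 0, -3], 0, 3], [[0, 0, -2], 0, 3], [[0, 0, 0], 0, 3], [[0, 0, 0], 0, 3]]}}

```text
clock: 9.93
eef_pos: [497.1, -220.9, 141.2]
tcp_rot: [3.139, -0.004, -2.952]
contact_force: [-0.3, -1.5, -1.2]
opening: 0.434
```

```bash
python3 - <<'E'
from h import *
s=r.sense(); print(s['eef_pos'],s['tcp_rot'],s['contact_force'],s['opening'],s['qpos'])
d=grab('scene','s3.png');im=cv2.imread('pics/s3.png');cv2.imwrite('pics/s3c.png',cv2.resize(im[110:290,180:380],None,fx=3.3,fy=3.3))
# lowest point of brass
hsv=cv2.cvtColor(im,cv2.COLOR_BGR2HSV);m=cv2.inRange(hsv,(15,90,80),(35,255,255));m[:,:180]=0;m[:,360:]=0;m[:110]=0;m[258:]=0
ys,xs=np.nonzero(m);print(len(ys),xs.mean(),ys.mean(),ys.max())
Q=np.array([world(d,x,y,dep=d['depth'][y,x]) for x,y in zip(xs,ys)]);print(np.percentile(Q,[5,50,95],axis=0).round(0))
E
```

```text
[ 497.08522367 -220.94673908  141.18013577] [ 3.13851753 -0.00443237 -2.95243507] [-0.30214554 -1.50796374 -1.1664364 ] 0.4337759800484292 [-4.21003466e-01  3.52521326e-01  1.89250637e+00 -2.48485414e-05
  9.01959563e-01 -2.18093510e+00]
1340 251.1910447761194 124.45522388059702 194
[[  -61. -1550.  -163.]
 [  240. -1306.   -86.]
 [  348. -1247.   -27.]]
```

View pics/s3c.png

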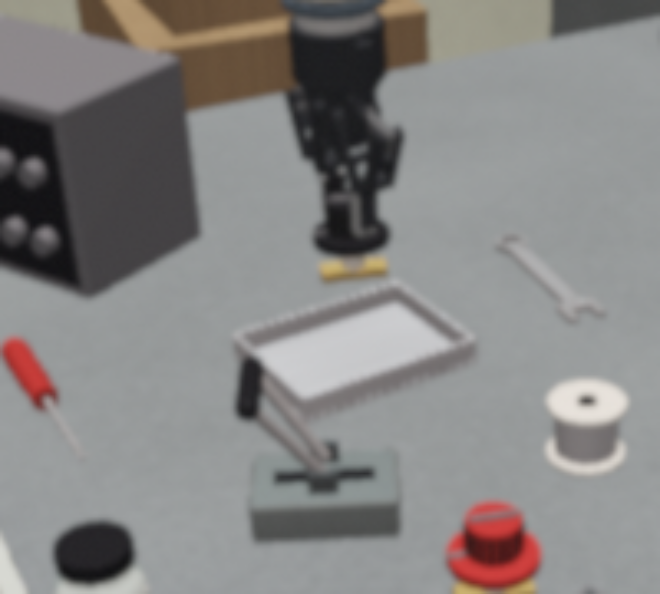

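>>> {"api": "servo_tool", "payload": {"rows": [[[0.3, 0, -2], 0, 3], [[0.2, 0, -2.5], 0, 3], [[0, 0, -2], 0, 3], [[0, 0, -0.6], 0, 3], [[0, 0, 0], 0, 3]]}}

```text
clock: 10.4
eef_pos: [503.5, -221.4, 72.0]
tcp_rot: [3.141, -0.001, -2.952]
contact_force: [-0.3, -0.2, -2.4]
opening: 0.434
```

>>> {"api": "servo_tool", "payload": {"rows": [[[0, 0, -0.3], 0, 3], [[0, 0, -0.2], 0, 3], [[0, 0, 0], 0, 3], [[0, 0, 0], 0, 3]]}}

```text
clock: 10.73
eef_pos: [504.4, -222.0, 68.4]
tcp_rot: [-3.141, 0.001, -2.952]
contact_force: [0.2, -0.2, -2.1]
opening: 0.435
```

>>> {"api": "servo_tool", "payload": {"rows": [[[0, 0, -0.3], 0, 3], [[0, 0, -0.2], 0, 3], [[0, 0, 0], 0, 3], [[0, 0, 0], 0, 3]]}}

```text
clock: 11.07
eef_pos: [503.8, -221.7, 62.3]
tcp_rot: [3.141, -0.0, -2.952]
contact_force: [0.3, 0.3, -3.4]
opening: 0.432
```

>>> {"api": "servo_tool", "payload": {"rows": [[[0, 0, -0.2], 0, 3], [[0, 0, 0], 0, 3], [[0, 0, 0], 0, 3]]}}

```text
clock: 11.32
eef_pos: [504.1, -221.8, 61.6]
tcp_rot: [-3.141, 0.0, -2.952]
contact_force: [-3.3, 2.1, 13.6]
opening: 0.437
```

Floor contact at TCP z 61.6, against 61 expected. Easing off and releasing gently.

>>> {"api": "servo_tool", "payload": {"rows": [[[0, 0, 0.1], 0, 3], [[0, 0, 0], 0, 3.8], [[0, 0, 0], 0, 4.5], [[0, 0, 0], 0, 5.5], [[0, 0, 0], 0, 7]]}}

```text
clock: 11.73
eef_pos: [504.0, -221.8, 61.4]
tcp_rot: [-3.141, 0.0, -2.952]
contact_force: [0.2, -0.1, 0.0]
opening: 0.769
```

>>> {"api": "servo_tool", "payload": {"rows": [[[0, 0, 0], 0, 8.54], [[0, 0, 0], 0, 8.54], [[0, 0, 0], 0, 8.54], [[0, 0, 1], 0, 8.54], [[0, 0, 3], 0, 8.54]]}}

```text
clock: 12.15
eef_pos: [501.4, -220.7, 99.1]
tcp_rot: [3.138, -0.005, -2.952]
contact_force: [-0.5, 1.2, 1.3]
opening: 0.998
```

>>> {"api": "servo_tool", "payload": {"rows": [[[0, 0, 4], 0, 8.54], [[0, 0, 4], 0, 8.54], [[-1, 3, 2], 0, 8.54], [[-2, 3, 0], 0, 8.54], [[-2, 3, 0], 0, 8.54]]}}

```text
clock: 12.57
eef_pos: [454.6, -131.4, 203.9]
tcp_rot: [-3.14, 0.004, -2.953]
contact_force: [0.4, 0.0, -1.3]
opening: 1.002
```

>>> {"api": "servo_tool", "payload": {"rows": [[[-2, 3.5, 0], 0, 8.54], [[-2, 3.5, 0], 0, 8.54], [[-2, 3.5, 0], 0, 8.54], [[0, 0, 0], 0, 8.54], [[0, 0, 0], 0, 8.54]]}}

```text
clock: 12.98
eef_pos: [393.2, -25.4, 202.2]
tcp_rot: [-3.141, 0.001, -2.949]
contact_force: [-0.1, -0.2, 0.9]
opening: 1.004
```

```bash
python3 - <<'E'
from h import *
s=r.sense(); print(s['clock'],s['eef_pos'],s['contact_force'])
d=grab('top','t4.png');im=cv2.imread('pics/t4.png')
grab('scene','s4.png');b=cv2.imread('pics/s4.png')
cv2.imwrite('pics/f4.png',np.hstack([cv2.resize(im[140:300,320:500],(400,356)),cv2.resize(b[150:310,220:400],(400,356))]))
dep=d['depth'];T=np.linalg.inv(d['camera_from_world']);f=foc(d);v,u=np.mgrid[:480,:640]
P=np.stack([(u-d['cx'])/f*dep,(v-d['cy'])/f*dep,dep],-1)@T[:3,:3].T+T[:3,3]
Q=P[200:290,400:475].reshape(-1,3)
for lo,hi in [(66,82),(36,54)]:
    q=Q[(Q[:,2]>lo)&(Q[:,2]<hi)];print(len(q),q[:,2].mean(),q[:,2].std(),cv2.minEnclosingCircle(q[:,:2].astype(np.float32)))
E
```

```text
12.9833 [393.1910133  -25.37378162 202.24881234] [-0.05536318 -0.19169059  0.87149566]
270 72.56553195856273 2.093374960879525 ((505.29302978515625, -220.7743682861328), 21.008018493652344)
367 44.57172362452959 2.2842796632918745 ((505.4612121582031, -220.04774475097656), 33.08274459838867)
```

View pics/f4.png

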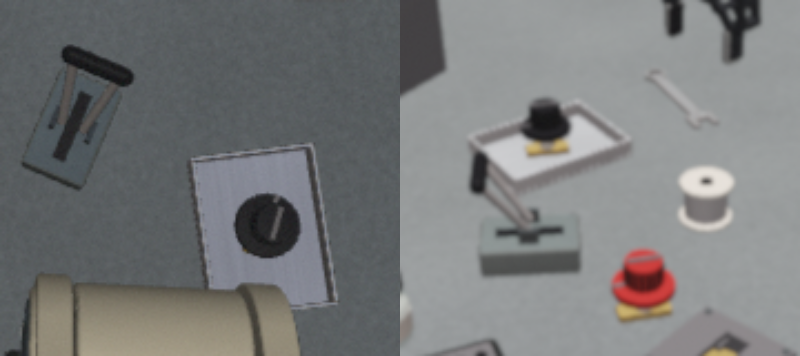

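View pics/t4.png

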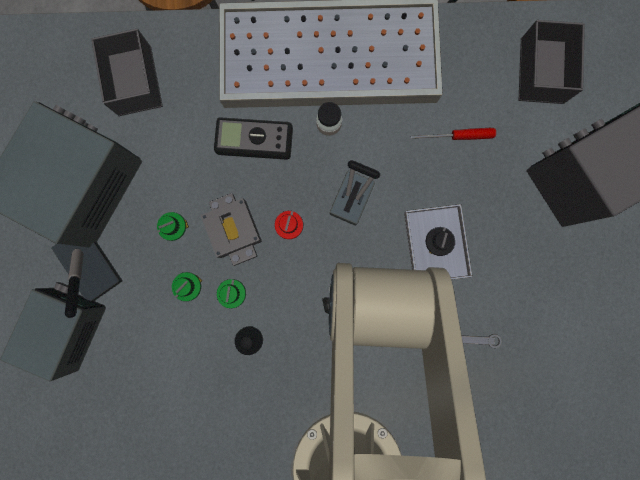

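The carrier stands upright in the tray: its knob top is at z ≈ 73 (74 expected), and the knob and flange centres agree within 1 mm. The lever is off, the bystanders in view have not moved, and the arm is clear.

```bash
python3 -c "
from rig import r
print(r.sign_off())"
```

```text
the job is handed in; nothing more can be done
None
```

The job is done and handed in at about 13 s, well inside the 56 s limit; no verdict was reported.

- **Lever:** I threw the isolator lever away from the robot until it met its stop, at about 15 N. It was still off in the last picture.
- **Carrier:** I pushed the carrier down 11 mm against about 10 N and twisted it 1.32 rad anticlockwise. It lifted out without catching.
- **Placing:** The carrier stands released in the tray at about (505, −220) mm, within 4 mm of the tray's centre. The knob top measured z ≈ 73 mm against 74 expected. The knob and flange centres agree within 1 mm, so it is upright.
- **Surroundings:** The bystanders in view looked unmoved in the last top view. The solder reel was hidden by the arm there, but the last scene view shows it in place. The spanner was partly hidden in the top view. The arm was clear of everything.

No check failed. One reading differed from the description: at the start the lever stood at about 0.2 rad instead of fully on, which made no difference to the job.

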